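Find the swing flap that still rocks and push it open

TASK

Used sample tins go back through the four swing flaps in the top of the steel return box, but three of its compartments are full and their flaps cannot swing. Press the flaps lightly near an edge with the fingertips to find the one that rocks, then push that flap wide open and leave it standing open by itself, ready for the next tins. Do not lean hard on a flap that does not give, and do not lift or shift the tins, brush, dishes, plate and jar that stand about.

Things in the scene. Friction and masses are not known exactly. Their poses are not given: they have to be found in the camera images.
- box: brushed steel tin return box, fixed: 404 mm along its y, 223 mm along x, flat top 150 mm above the bench. Origin on the bench under the middle of the row of 4 flaps; x away from the robot, y left along the row. Top spans x -78 mm (front) to 145 mm; from x 63 mm on it is a plain ledge. 4 compartments, pitch 98 mm, mouths 126 (x) by 86 mm. Full ones hold tins up to 2 mm below the flap.
- ledge (a point): point on the box's top, middle of the ledge behind the flaps, 104 mm behind the row's pivot line, 150 mm above the bench. The one compartment that is not full is free for at least 110 mm below the top; nothing outside shows which it is.
- flap_a (a joint): tilt (rad) of the leftmost (towards +y as seen from the robot) flap: 0 level, + front edge (robot's side) down, stops at +-1.3. Steel plate 120 (x) by 80 by 4 mm, flush with the box top, balanced on a mid-length pivot along y. If free it swings either way against 0.12 N m of friction (under 3 N at the push mark) and stays as left; over a full compartment it gives 2 mm at the edge, then stops dead.
- flap_b (a joint): tilt (rad) of the second from the left flap: 0 level, + front edge (robot's side) down, stops at +-1.3. Steel plate 120 (x) by 80 by 4 mm, flush with the box top, balanced on a mid-length pivot along y. If free it swings either way against 0.12 N m of friction (under 3 N at the push mark) and stays as left; over a full compartment it gives 2 mm at the edge, then stops dead.
- flap_c (a joint): tilt (rad) of the third from the left flap: 0 level, + front edge (robot's side) down, stops at +-1.3. Steel plate 120 (x) by 80 by 4 mm, flush with the box top, balanced on a mid-length pivot along y. If free it swings either way against 0.12 N m of friction (under 3 N at the push mark) and stays as left; over a full compartment it gives 2 mm at the edge, then stops dead.
- flap_d (a joint): tilt (rad) of the rightmost flap: 0 level, + front edge (robot's side) down, stops at +-1.3. Steel plate 120 (x) by 80 by 4 mm, flush with the box top, balanced on a mid-length pivot along y. If free it swings either way against 0.12 N m of friction (under 3 N at the push mark) and stays as left; over a full compartment it gives 2 mm at the edge, then stops dead.
- flap_a_push (a point): front push mark of the leftmost (towards +y as seen from the robot) flap: centre of a 24 mm round mark on its top face, 45 mm from the pivot towards the robot, 15 mm from the flap's front edge; 150 mm above the bench when level; moves with the flap. A like mark lies 45 mm beyond the pivot. Over the pivot itself no flap gives.
- flap_b_push (a point): front push mark of the second from the left flap: centre of a 24 mm round mark on its top face, 45 mm from the pivot towards the robot, 15 mm from the flap's front edge; 150 mm above the bench when level; moves with the flap. A like mark lies 45 mm beyond the pivot. Over the pivot itself no flap gives.
- flap_c_push (a point): front push mark of the third from the left flap: centre of a 24 mm round mark on its top face, 45 mm from the pivot towards the robot, 15 mm from the flap's front edge; 150 mm above the bench when level; moves with the flap. A like mark lies 45 mm beyond the pivot. Over the pivot itself no flap gives.
- flap_d_push (a point): front push mark of the rightmost flap: centre of a 24 mm round mark on its top face, 45 mm from the pivot towards the robot, 15 mm from the flap's front edge; 150 mm above the bench when level; moves with the flap. A like mark lies 45 mm beyond the pivot. Over the pivot itself no flap gives.
- tin_1_mid (a point): closed aluminium tin, 40 mm across, 22 mm tall, loose on the ledge behind the flaps; point at its centre
- tin_2_mid (a point): a second such tin, loose on the ledge; point at its centre
- brush: wooden sieve brush lying along the ledge, 175 mm long, 30 mm wide, 18 mm high, loose; origin on its underside near the middle
- dish_1: terracotta dish, 96 mm across, 34 mm high, loose on the bench in front of the box; origin under its centre
- dish_2: terracotta dish, 90 mm across, 32 mm high, loose on the bench at the box's right end; origin under its centre
- plate: white plate, 190 mm across, 18 mm high, loose on the bench at the left; origin under its centre
- jar: lidded sample jar, 62 mm across, 75 mm tall, loose on the bench in front, right; origin under its centre

How it is judged:
By the outcome, as a careful person would: the job done as asked, in the order asked, and still so for the second after the job is handed in, with the robot touching nothing.
It also fails if it takes over 58 s, if anything falls off the work surface, if the arm or the gripper's body presses on something with over 40 N, if the wrist force passes 120 N, or if a joint passes its speed limit or range.

ROBOT

A 6-joint arm with a two-finger parallel gripper is mounted at the origin on the work surface. World frame = base frame: x ahead of the robot, y to its left, z up, the work surface at z = 0. Lengths are in m, angles in rad, forces in N, time in s.
With the tool pointing down it reaches from about 0.3 to 0.775 m from the base axis. Payload 14.6 kg.
Tool frame: the origin (TCP) lies at the very end of the fingers, on their centre line; the grasp point (between the pads) lies 19 mm behind it; z points along the fingers, y is the line along which they close (so a half turn about z gives the same grasp; the last joint's range is limited). The gripper opens to 94 mm and grips with 3 to 60 N. Pads are 16 mm wide; open, the fingers measure 119 mm over their backs; the gripper's body (75 mm by 177 mm) begins 78 mm behind the grasp point.
Start: joints at [-1.377, 0.3, 1.521, -0, 1.321, -0.067], TCP at [0.142, -0.531, 0.205] pointing down, gripper open.
Joint ranges: [-3.03, 3.03], [-0.79, 2.21], [0.23, 2.52], [-1.04, 4.18], [0, 3.07], [-2.55, 2.55]. Speed limits (rad/s): [2.22, 2.22, 2.57, 3.14, 3.14, 3.14].

INTERFACE

Orientations are given as [roll, pitch, yaw] about the fixed x, y, z axes, in that order (R = Rz(yaw) Ry(pitch) Rx(roll)).
In Python, from station import ctrl gives the robot as it stands.
- The arm moves only by the tool move_arm, never from a script. Its argument "increments" is a list of rows, each a list of 7 numbers: the opening, from 0 (shut) to 1 (fully open), then the shift along the tool's x, y, z in units of 50 mm (1.0 is 50 mm), then the turn, a rotation vector about the tool's x, y, z in rad. In form: [[claw, tx, ty, tz, rx, ry, rz], ...]. A call has 1 to 20 rows; each row shifts and turns the commanded pose from where the row before left it, along the tool's axes as they then stand; what a row does not reach is not made up. A row lasts 1/10 s, in which the tool goes at most 50 mm and 8.59 degrees, less where a joint would pass 70% of its speed; a pose out of reach is approached as far as the arm can. A call is refused whole if a number of a shift passes 1 or a number of a turn 0.15, either way. A call with a gripper value outside its range is refused whole. The fingers move at their own pace and stop on an object; "force" is the grip in N (left out, the last holds). Time passes only in rows, so rows that do not move let the fingers close. It gives the time, the measured TCP pose, the force, the opening and the grip force at its end, in the units of the state.
- ctrl.get_obs(): the state, without advancing time (a new reading comes with each control period).
- ctrl.camera(name): name is "scene" or "top" or "wrist"; returns a dict with "color" (480x640x3 uint8, blue, green, red), "K" (3x3 intrinsics, pixels), "pose" (4x4, takes a point from camera to world coordinates); the wrist camera has in their place "tool_from_camera" (4x4, takes a point from camera to tool coordinates, whose origin is the TCP and whose axes are the flange's). Camera axes: x right, y down, z forward; pixel columns grow to the right and rows downward; lengths in m; the calibration is good to about 2 mm. The wrist camera is an equidistant fisheye: a pixel r from the principal point sees the ray r / f radians off the axis. A picture is of the moment at which its call begins: read the wrist's pose just before it. There is no depth.
- ctrl.hand_in(): hands the job in; it is judged then, once.
Trained networks look in a picture, given as the dict that the camera call returned (one of the last four; its "shot" number tells which), for a name from the list of things; names that differ only in an ending like _2 or _b are one class to them, and where a whole thing is asked for, a point or a joint stands for the part that bears it (a point fixed in the world has none). Each returns a list of dicts, best first, with "conf" (0 to 1); they miss things now and then, are a little off and sometimes report something else, mostly with a low value. They report only what shows in the picture. A call takes as long as a camera call.
- ctrl.cut_out(name, picture): "mask" (480x640 bool, what is visible of it) and "centre" ([row, column] in pixels, amid what is visible of it).
The state is a dict: "time_s": time; "qpos": joint angles; "joint_vel": joint speeds; "tau": joint torques, N m; "ee_pos": TCP position; "eef_rot": TCP orientation; "force": force on the tool from outside, world axes, zero at the start; "moment": the same for the moment, N m; "grip_width": finger opening in m; "grip_force": force on a finger pad.
Only numpy, scipy, OpenCV 4.12 (cv2) and the standard library are available. Lean on these libraries where they do the work, as an engineer would, in place of code of your own. Each camera call takes 0.05 s, during which the arm holds its last target. There are 200 camera calls.

## Working session

There is one attempt and no reset: what is moved stays moved. The work goes in short steps, Python scripts to look and compute and a tool call to move; the robot and the scene stay as the last step left them, time stands still between calls to the robot, and variables do not carry over. Pictures are saved under pics/ and viewed, at most 10 in all, crops included, and the job is handed in when it is done.

Besides the shell and the picture viewer there is one more tool, called after "Call:" as name(argument=value, ...) on one line, values as JSON. move_arm: Moves the arm, as the interface text tells. Its arguments: {"type":"object","properties":{"increments":{"type":"array","items":{"type":"array","items":{"type":"number"}}},"force":{"type":"number"}},"required":["increments"]}

```bash
mkdir -p pics; python3 - <<'E'
from station import ctrl
import cv2,numpy as np
o=ctrl.get_obs();print({k:np.round(v,3) for k,v in o.items()})
for n in ("top","scene"):
    p=ctrl.camera(n);cv2.imwrite(f"pics/{n}1.png",p["color"]);print(n,p["K"].tolist(),np.round(p["pose"],4).tolist())
    for t in ("flap_a_push","flap_a"):
        for d in ctrl.cut_out(t,p):print(t,round(d["conf"],2),np.round(d["centre"],1),d["mask"].sum())
E
```

```text
{'time_s': np.float64(0.0), 'qpos': array([-1.377,  0.3  ,  1.522,  0.   ,  1.321, -0.067]), 'joint_vel': array([ 0.   ,  0.001, -0.   , -0.001, -0.   , -0.   ]), 'tau': array([-3.0000e-03, -5.3181e+01, -3.5274e+01,  7.1000e-02,  2.4000e-02,
       -0.0000e+00]), 'ee_pos': array([ 0.142, -0.531,  0.205]), 'eef_rot': array([-3.14 , -0.   ,  0.261]), 'force': array([-0.57 ,  0.095,  0.536]), 'moment': array([ 0.012, -0.02 ,  0.014]), 'grip_force': np.float64(0.0), 'grip_width': np.float64(0.094)}
top [[512.5898482609734, 0.0, 317.30902950053655], [0.0, 512.5898482609734, 234.8401402458231], [0.0, 0.0, 1.0]] [[0.0243, -0.9972, 0.0712, 0.4334], [-0.9997, -0.0238, 0.0069, 0.0517], [-0.0052, -0.0714, -0.9974, 1.285], [0.0, 0.0, 0.0, 1.0]]
flap_a_push 0.81 [224.7 269.3] 1957
flap_a 0.91 [195.2 398.4] 1979
flap_a 0.78 [214.1 311. ] 1965
flap_a 0.71 [208.5 353.4] 1902
flap_a 0.68 [224.8 267. ] 1974
scene [[529.1524083085733, 0.0, 323.09629753773584], [0.0, 529.1524083085733, 240.78758230787673], [0.0, 0.0, 1.0]] [[-0.8117, 0.4474, -0.3754, 1.0096], [0.584, 0.629, -0.5131, 0.6878], [0.0066, -0.6358, -0.7718, 1.0842], [0.0, 0.0, 0.0, 1.0]]
flap_a_push 0.79 [267.2 355.3] 1546
flap_a 0.8 [264.9 353.1] 1627
flap_a 0.69 [261.8 304. ] 17864
flap_a 0.63 [242.  322.8] 1398
flap_a 0.63 [221.1 291. ] 1273
flap_a 0.58 [200.9 263.4] 1233
```

View pics/top1.png

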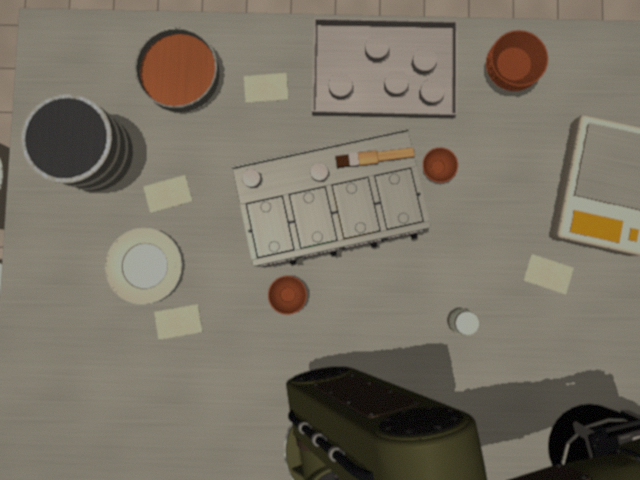

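View pics/scene1.png

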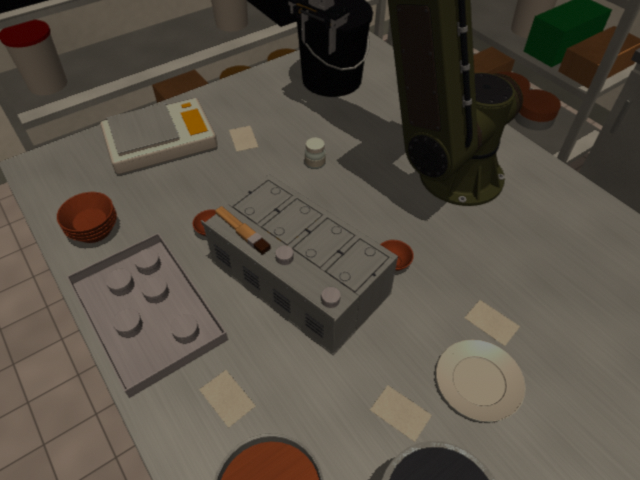

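```bash
cat > h.py <<'E'
import numpy as np
def px2w(p,row,col,z):
    K,T=np.array(p["K"]),np.array(p["pose"]);d=T[:3,:3]@np.linalg.solve(K,[col,row,1]);o=T[:3,3]
    return o+d*(z-o[2])/d[2]
E
python3 - <<'E'
from station import ctrl
from h import *
for n in ("top","scene"):
    p=ctrl.camera(n)
    for t in ("flap_a","box","tin_1_mid","brush","jar","dish_1","plate"):
        z={"flap_a":.15,"box":.15,"tin_1_mid":.161,"brush":.16,"jar":.06,"dish_1":.03,"plate":.015}[t]
        for d in ctrl.cut_out(t,p):print(n,t,round(d["conf"],2),np.round(px2w(p,*d["centre"],z),4),d["mask"].sum())
E
```

```text
top flap_a 0.91 [ 0.6074 -0.1206  0.15  ] 1959
top flap_a 0.89 [0.5535 0.0726 0.15  ] 1868
top flap_a 0.84 [0.5396 0.1711 0.15  ] 1912
top flap_a 0.76 [ 0.5773 -0.0224  0.15  ] 1954
top box 0.66 [0.5905 0.0374 0.15  ] 17259
top box 0.64 [ 0.6889 -0.0569  0.15  ] 977
top box 0.37 [0.3882 0.1242 0.15  ] 1213
top tin_1_mid 0.68 [0.6356 0.2096 0.161 ] 256
top tin_1_mid 0.61 [ 0.5751 -0.0279  0.161 ] 1889
top brush 0.85 [ 0.688  -0.0537  0.16  ] 919
top brush 0.72 [0.5889 0.0346 0.16  ] 17725
top jar 0.71 [ 0.3245 -0.2879  0.06  ] 642
top dish_1 0.98 [0.375  0.1297 0.03  ] 1244
top dish_1 0.68 [ 0.7057 -0.2321  0.03  ] 977
top plate 0.78 [0.4381 0.4823 0.015 ] 4537
top plate 0.34 [ 0.3175 -0.3094  0.015 ] 624
scene flap_a 0.86 [ 0.5801 -0.0271  0.15  ] 1268
scene flap_a 0.81 [0.5367 0.1668 0.15  ] 1605
scene flap_a 0.72 [ 0.6025 -0.1173  0.15  ] 1199
scene flap_a 0.61 [0.5531 0.065  0.15  ] 1440
scene box 0.73 [0.6209 0.096  0.15  ] 17707
scene box 0.63 [0.5531 0.0709 0.15  ] 1476
scene tin_1_mid 0.77 [0.6319 0.2061 0.161 ] 324
scene tin_1_mid 0.57 [0.5422 0.1777 0.161 ] 1523
scene brush 0.65 [ 0.6886 -0.0626  0.16  ] 731
scene jar 0.58 [ 0.3355 -0.2669  0.06  ] 609
scene jar 0.32 [0.4911 0.1141 0.06  ] 1689
scene jar 0.25 [ 0.5369 -0.0955  0.06  ] 1352
scene dish_1 0.8 [0.3579 0.1271 0.03  ] 548
scene dish_1 0.64 [ 0.7201 -0.2567  0.03  ] 306
scene dish_1 0.55 [0.4403 0.4929 0.03  ] 5648
scene plate 0.65 [0.4314 0.4888 0.015 ] 5783
```

The top picture shows the flaps, left to right, at about (col, row) (269,225), (311,214), (353,208) and (398,195). Tins and brush sit on the ledge behind them. The box yaw is about 0.22, and A to D are at (.536,.168), (.558,.072), (.580,-.023) and (.602,-.119). I'll shut the fingers and go above D's front mark first.

Call:
move_arm(increments=[[0,0.638,-0.351,0,0,0,0],[0,0.638,-0.351,0,0,0,0],[0,0.638,-0.351,0,0,0,0],[0,0.638,-0.351,0,0,0,0],[0,0.638,-0.351,0,0,0,0],[0,0.638,-0.351,0,0,0,0],[0,0.638,-0.351,0,0,0,0],[0,0.638,-0.351,0,0,0,0],[0,0.638,-0.351,0,0,0,0],[0,0.638,-0.351,0,0,0,0],[0,0.638,-0.351,0,0,0,0],[0,0.638,-0.351,0,0,0,0],[0,0.638,-0.351,0,0,0,0],[0,0.638,-0.351,0,0,0,0],[0,0.638,-0.351,0,0,0,0],[0,0.638,-0.351,0,0,0,0.037],[0,0,0,0,0,0.0875,0],[0,0,0,0,0,0.0875,0],[0,0,0,0,0,0.0875,0],[0,0,0,0,0,0.0875,0]])

```text
time_s: 3.1
ee_pos: [0.5626, -0.1285, 0.2057]
eef_rot: [3.141, -0.354, 0.224]
force: [-0.2, -0.3, -0.0]
grip_width: 0.0003
grip_force: 0.0
```

```bash
cat >> h.py <<'E'
from scipy.spatial.transform import Rotation as R
def wrist(ctrl):
    o=ctrl.get_obs();p=ctrl.camera("wrist");T=np.eye(4);T[:3,:3]=R.from_euler("xyz",o["eef_rot"]).as_matrix();T[:3,3]=o["ee_pos"]
    p["W"]=T@np.array(p["tool_from_camera"]);return p
def w_px2w(p,row,col,z):
    K=np.array(p["K"]);v=np.array([col-K[0,2],row-K[1,2]]);r=np.hypot(*v);a=r/K[0,0]
    d=p["W"][:3,:3]@np.r_[np.sin(a)*v/r,np.cos(a)];o=p["W"][:3,3];return o+d*(z-o[2])/d[2]
E
python3 - <<'E'
from station import ctrl
from h import *
import cv2
p=wrist(ctrl);cv2.imwrite("pics/w1.png",p["color"])
for d in ctrl.cut_out("flap_a",p):
    (c,s,a)=cv2.minAreaRect(np.argwhere(d["mask"]).astype(np.float32)[:,::-1]);print(round(d["conf"],2),d["centre"],np.round(w_px2w(p,*d["centre"],.15),4),d["mask"].sum())
np.save("pics/w.npy",p["W"]);print(p["K"])
E
```

```text
0.91 [235.0, 191.4] [ 0.5786 -0.0313  0.15  ] 16864
0.9 [239.7, 16.2] [0.5359 0.1417 0.15  ] 4257
0.7 [239.3, 84.0] [0.5546 0.0606 0.15  ] 11204
0.66 [224.8, 325.3] [ 0.6063 -0.1221  0.15  ] 17570
0.45 [204.1, 196.3] [ 0.6008 -0.0292  0.15  ] 98986
[[371.64829954   0.         320.60511912]
 [  0.         371.64829954 240.74188255]
 [  0.           0.           1.        ]]
```

View pics/w1.png

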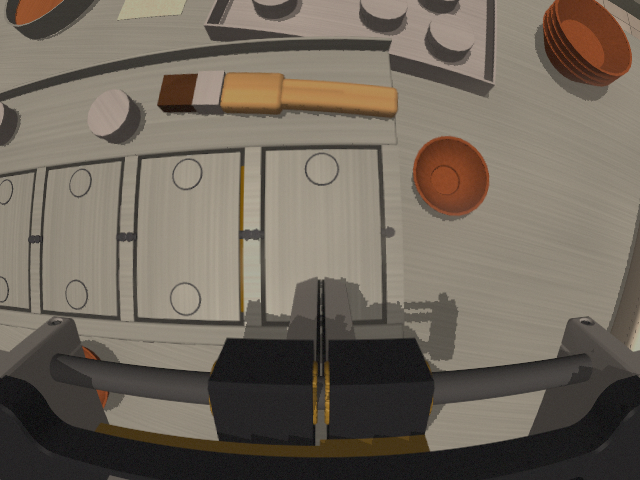

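The wrist view shows C's marks at (col,row) (187,173) and (185,298), B's at (80,182) and (77,294), and D's rear mark at (321,168). The fingers stand over D's front half. I'll turn those pixels into positions.

```bash
python3 - <<'E'
from h import *
p={"K":[[371.648,0,320.605],[0,371.648,240.742],[0,0,1]],"W":np.load("pics/w.npy")}
for n,c,r in [("Cr",187,173),("Cf",185,298),("Br",80,182),("Bf",77,294),("Dr",321,168),("Dpivot right",390,232),("Dpiv left",256,234)]:print(n,np.round(w_px2w(p,r,c,.15),4))
E
```

```text
Cr [ 0.6216 -0.0155  0.15  ]
Cf [ 0.534 -0.037  0.15 ]
Br [0.5982 0.0797 0.15  ]
Bf [0.5108 0.0573 0.15  ]
Dr [ 0.6446 -0.1104  0.15  ]
Dpivot right [ 0.6114 -0.1666  0.15  ]
Dpiv left [ 0.5896 -0.0772  0.15  ]
```

Call:
move_arm(increments=[[0,-0.0555,0,0.15,0,0,0],[0,-0.0555,0,0.15,0,0,0],[0,-0.0555,0,0.15,0,0,0],[0,-0.0555,0,0.15,0,0,0],[0,-0.0555,0,0.15,0,0,0],[0,-0.0555,0,0.15,0,0,0],[0,-0.007,0,0.019,0,0,0],[0,-0.007,0,0.019,0,0,0],[0,0,0,0,0,0,0]])

```text
time_s: 4.1
ee_pos: [0.5624, -0.1286, 0.1556]
eef_rot: [3.141, -0.35, 0.224]
force: [0.4, -0.0, -0.9]
grip_width: 0.0003
grip_force: 0.0
```

Call:
move_arm(increments=[[0,-0.007,0,0.019,0,0,0],[0,0,0,0,0,0,0]])

```text
time_s: 4.3
ee_pos: [0.5624, -0.1285, 0.1546]
eef_rot: [3.141, -0.35, 0.224]
force: [-0.2, 0.4, -1.0]
grip_width: 0.0005
grip_force: 0.0
```

Call:
move_arm(increments=[[0,-0.007,0,0.019,0,0,0],[0,0,0,0,0,0,0]])

```text
time_s: 4.5
ee_pos: [0.5623, -0.1285, 0.1534]
eef_rot: [3.142, -0.35, 0.224]
force: [-0.8, 0.3, -0.1]
grip_width: -0.0001
grip_force: 0.1
```

Call:
move_arm(increments=[[0,-0.007,0,0.019,0,0,0],[0,0,0,0,0,0,0]])

```text
time_s: 4.7
ee_pos: [0.5624, -0.1286, 0.1526]
eef_rot: [3.141, -0.35, 0.224]
force: [0.2, -0.5, 1.8]
grip_width: 0.0007
grip_force: 1.0
```

Call:
move_arm(increments=[[0,-0.0035,0,0.0095,0,0,0],[0,0,0,0,0,0,0]])

```text
time_s: 4.9
ee_pos: [0.5624, -0.1285, 0.152]
eef_rot: [3.141, -0.35, 0.224]
force: [-0.4, -0.8, 3.3]
grip_width: 0.0006
grip_force: 1.3
```

Contact is at about 0.1525. I'll carry on in 0.5 mm steps.

Call:
move_arm(increments=[[0,-0.0035,0,0.0095,0,0,0],[0,0,0,0,0,0,0]])

```text
time_s: 5.1
ee_pos: [0.5624, -0.1286, 0.1514]
eef_rot: [3.141, -0.35, 0.224]
force: [-0.0, -0.2, 2.9]
grip_width: 0.0004
grip_force: 1.2
```

Call:
move_arm(increments=[[0,-0.0035,0,0.0095,0,0,0],[0,0,0,0,0,0,0]])

```text
time_s: 5.3
ee_pos: [0.5624, -0.1286, 0.151]
eef_rot: [3.141, -0.35, 0.224]
force: [-0.4, 0.1, 4.6]
grip_width: 0.0005
grip_force: 2.2
```

Call:
move_arm(increments=[[0,-0.0035,0,0.0095,0,0,0],[0,0,0,0,0,0,0]])

```text
time_s: 5.5
ee_pos: [0.5625, -0.1286, 0.1509]
eef_rot: [3.141, -0.351, 0.224]
force: [-2.4, 1.0, 7.7]
grip_width: 0.0002
grip_force: 3.8
```

D has stopped dead: z stalls at .1509 while the force climbs to 7.7 N, after about 1.6 mm of give. So D is full. I'll lift and go to C.

Call:
move_arm(increments=[[0,0.035,0,-0.095,0,0,0],[0,0.035,0,-0.095,0,0,0],[0,-0.01,-0.48,-0.003,0,0,0],[0,-0.01,-0.48,-0.003,0,0,0],[0,-0.01,-0.48,-0.003,0,0,0],[0,-0.01,-0.48,-0.003,0,0,0],[0,0,0,0,0,0,0],[0,-0.024,0,0.065,0,0,0],[0,-0.024,0,0.065,0,0,0],[0,0,0,0,0,0,0]])

```text
time_s: 6.5
ee_pos: [0.5391, -0.0361, 0.1529]
eef_rot: [-3.141, -0.35, 0.223]
force: [0.6, 0.2, 0.4]
grip_width: 0.0007
grip_force: 0.2
```

Call:
move_arm(increments=[[0,-0.007,0,0.019,0,0,0],[0,0,0,0,0,0,0]])

```text
time_s: 6.7
ee_pos: [0.5391, -0.0359, 0.1525]
eef_rot: [3.141, -0.35, 0.223]
force: [-0.0, -0.7, 1.7]
grip_width: 0.0002
grip_force: 0.7
```

Call:
move_arm(increments=[[0,-0.007,0,0.019,0,0,0],[0,0,0,0,0,0,0]])

```text
time_s: 6.9
ee_pos: [0.5391, -0.0357, 0.1515]
eef_rot: [3.141, -0.35, 0.224]
force: [0.1, -0.9, 2.8]
grip_width: 0.0008
grip_force: 1.1
```

Call:
move_arm(increments=[[0,-0.0035,0,0.0095,0,0,0],[0,0,0,0,0,0,0]])

```text
time_s: 7.1
ee_pos: [0.5391, -0.0355, 0.1511]
eef_rot: [3.141, -0.35, 0.224]
force: [-0.3, -2.9, 3.5]
grip_width: 0.0002
grip_force: 1.7
```

Call:
move_arm(increments=[[0,-0.0035,0,0.0095,0,0,0],[0,0,0,0,0,0,0]])

```text
time_s: 7.3
ee_pos: [0.5392, -0.0356, 0.1509]
eef_rot: [3.141, -0.351, 0.224]
force: [-2.0, -3.3, 6.9]
grip_width: -0.0001
grip_force: 3.4
```

C stalls at the same depth with 6.9 N, so it is full too. On to B.

Call:
move_arm(increments=[[0,0.035,0,-0.095,0,0,0],[0,0.035,0,-0.095,0,0,0],[0,-0.01,-0.485,-0.003,0,0,0],[0,-0.01,-0.485,-0.003,0,0,0],[0,-0.01,-0.485,-0.003,0,0,0],[0,-0.01,-0.485,-0.003,0,0,0],[0,0,0,0,0,0,0],[0,-0.024,0,0.065,0,0,0],[0,-0.024,0,0.065,0,0,0],[0,0,0,0,0,0,0]])

```text
time_s: 8.3
ee_pos: [0.5155, 0.0581, 0.153]
eef_rot: [-3.141, -0.349, 0.223]
force: [0.5, 0.1, 1.1]
grip_width: 0.0003
grip_force: 0.2
```

Call:
move_arm(increments=[[0,-0.007,0,0.019,0,0,0],[0,-0.007,0,0.019,0,0,0],[0,0,0,0,0,0,0]])

```text
time_s: 8.6
ee_pos: [0.5155, 0.0584, 0.1515]
eef_rot: [3.141, -0.35, 0.224]
force: [0.2, -1.4, 2.0]
grip_width: 0.0003
grip_force: 0.9
```

Call:
move_arm(increments=[[0,-0.0035,0,0.0095,0,0,0],[0,0,0,0,0,0,0]])

```text
time_s: 8.8
ee_pos: [0.5155, 0.0586, 0.151]
eef_rot: [3.141, -0.35, 0.224]
force: [0.5, -2.5, 2.9]
grip_width: 0.0001
grip_force: 1.1
```

Call:
move_arm(increments=[[0,-0.0035,0,0.0095,0,0,0],[0,0,0,0,0,0,0]])

```text
time_s: 9.0
ee_pos: [0.5155, 0.0587, 0.1505]
eef_rot: [3.142, -0.35, 0.224]
force: [1.3, -2.2, 3.2]
grip_width: 0.0004
grip_force: 1.2
```

Call:
move_arm(increments=[[0,-0.0035,0,0.0095,0,0,0],[0,0,0,0,0,0,0]])

```text
time_s: 9.2
ee_pos: [0.5155, 0.0587, 0.1499]
eef_rot: [3.142, -0.35, 0.224]
force: [1.3, -1.5, 2.5]
grip_width: 0.0002
grip_force: 1.2
```

Call:
move_arm(increments=[[0,-0.0035,0,0.0095,0,0,0],[0,0,0,0,0,0,0]])

```text
time_s: 9.4
ee_pos: [0.5154, 0.0587, 0.1494]
eef_rot: [3.142, -0.35, 0.224]
force: [-0.8, -1.6, 2.4]
grip_width: 0.0005
grip_force: 1.1
```

B rocks: it keeps giving at under 3 N, past the depth where D and C stopped. I'll push it down and forward along its arc.

Call:
move_arm(increments=[[0,-0.041,0,0.087,0,0,0],[0,-0.041,0,0.087,0,0,0],[0,-0.041,0,0.087,0,0,0],[0,-0.009,0,0.095,0,0,0],[0,-0.009,0,0.095,0,0,0],[0,0,0,0,0,0,0]])

```text
time_s: 10.0
ee_pos: [0.5161, 0.059, 0.1248]
eef_rot: [-3.141, -0.348, 0.224]
force: [-0.1, 0.4, 0.2]
grip_width: 0.0004
grip_force: 0.3
```

Call:
move_arm(increments=[[0,0.018,0,0.076,0,0,0],[0,0.018,0,0.076,0,0,0],[0,0.018,0,0.076,0,0,0],[0,0,0,0,0,0,0]])

```text
time_s: 10.4
ee_pos: [0.5227, 0.0604, 0.1154]
eef_rot: [-3.141, -0.349, 0.224]
force: [-0.4, -0.2, 1.5]
grip_width: 0.0002
grip_force: 0.4
```

Call:
move_arm(increments=[[0,0.047,0,0.066,0,0,0],[0,0.047,0,0.066,0,0,0],[0,0,0,0,0,0,0]])

```text
time_s: 10.7
ee_pos: [0.5294, 0.0619, 0.111]
eef_rot: [-3.141, -0.349, 0.224]
force: [-0.6, 1.2, 1.4]
grip_width: 0.0005
grip_force: 0.6
```

Call:
move_arm(increments=[[0,0.023,0,0.033,0,0,0],[0,0.024,0,0.033,0,0,0],[0,0,0,0,0,0,0]])

```text
time_s: 11.0
ee_pos: [0.5327, 0.0627, 0.1091]
eef_rot: [3.142, -0.35, 0.224]
force: [-0.9, 0.2, 2.0]
grip_width: 0.0001
grip_force: 0.8
```

Call:
move_arm(increments=[[0,0,0,-0.15,0,0,0],[0,0,0,-0.3,0,0,0],[0,0,0,-0.4,0,0,0],[0,0,0,-0.4,0,0,0],[0,0,0,-0.4,0,0,0],[0,0,0,-0.4,0,0,0],[0,0,0,-0.4,0,0,0],[0,0,0,-0.3,0,0,0],[0,0,0,0,0,0,0]])

```text
time_s: 11.9
ee_pos: [0.4868, 0.052, 0.2406]
eef_rot: [3.141, -0.354, 0.224]
force: [-0.2, 0.5, 0.3]
grip_width: 0.0006
grip_force: 0.0
```

```bash
python3 - <<'E'
from station import ctrl
from h import *
import cv2
a=wrist(ctrl)["color"];b=ctrl.camera("scene")["color"][140:380,160:480]
cv2.imwrite("pics/c2.png",np.vstack([cv2.resize(a,(400,300)),cv2.resize(b,(400,300))]))
E
```

```text
(no output)
```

View pics/c2.png

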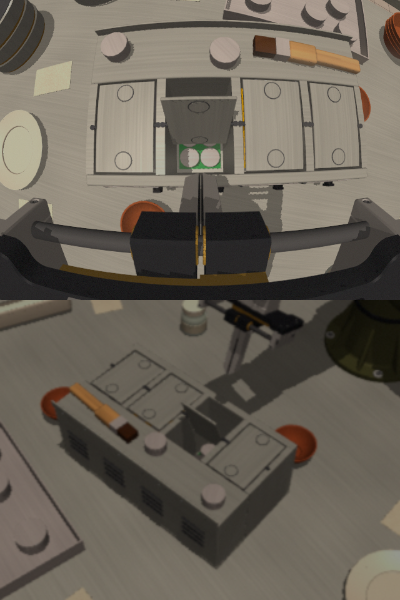

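The wrist view (top) and scene view (bottom) show flap B standing steeply open. Its raised rear edge is at about (200,96) in the wrist half, and the tins and brush have not moved. I'll measure the angle.

```bash
python3 - <<'E'
from station import ctrl
from h import *
p=wrist(ctrl);K=np.array(p["K"]);ax=np.array([.972,.236,0]);piv=np.array([.5545,.0685,.148])
Wi=np.linalg.inv(p["W"])
def proj(X):
    c=(Wi@np.r_[X,1])[:3];a=np.arctan2(np.hypot(*c[:2]),c[2]);u=c[:2]/np.hypot(*c[:2])*a*K[0,0];return np.round(u+K[:2,2])
for th in (.8,.9,1,1.1,1.2,1.3):
    e=lambda s:piv+s*(ax*np.cos(th)+np.r_[0,0,1]*np.sin(th))
    print(th,proj(e(60e-3)),"mark",proj(e(.045)))
m=max(ctrl.cut_out("flap_b",p),key=lambda d:-abs(d["centre"][1]-320));r=np.argwhere(m["mask"]);print(r.min(0),r.max(0),m["centre"])
E
```

```text
0.8 [318. 126.] mark [318. 145.]
0.9 [318. 130.] mark [318. 148.]
1 [318. 135.] mark [318. 152.]
1.1 [318. 141.] mark [319. 157.]
1.2 [318. 148.] mark [319. 162.]
1.3 [318. 155.] mark [319. 167.]
[151 256] [228 379] [188.9, 321.4]
```

```bash
python3 -c "
from station import ctrl
print(ctrl.hand_in())"
```

```text
the job is handed in; nothing more can be done
None
```

Flap B (second from the left) was the free one; I pushed it open to about 1.25 rad and it stands open by itself. D and C stopped dead under light presses of under 8 N, A was not tested, the tins and brush on the ledge look unmoved, and the job is handed in.

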